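# Slide a dry-fitted flange and pipe home on the tacking plate and cam it tight

## Robot

A 6-joint arm with a two-finger parallel gripper is mounted at the origin on the work surface; the furniture and walls round the work are solid. World frame = base frame: x ahead of the robot, y to its left, z up, the work surface at z = 0. Lengths are in mm, angles in rad, forces in N, time in s.
With the tool pointing down it reaches from about 350 to 875 mm from the base axis. Payload 4.2 kg.
Tool frame: the origin (TCP) lies on the mounting face of the last link; the fingertips stand 173 mm ahead of it and the grasp point (between the pads) lies 155 mm ahead of it; z points along the fingers, y is the line along which they close (so a half turn about z gives the same grasp; the last joint's range is limited). The gripper opens to 85 mm and grips with 20 to 120 N. Pads are 22 mm wide; open, the fingers measure 114 mm over their backs; the gripper's body (76 mm by 85 mm) begins 54 mm behind the grasp point. The pads swing forward as they close: fully open they stand 13 mm farther back than shut.
Start: joints at [1.521, 0.385, 0.008, 0, -1.194, -0.259], TCP at [189.915, 595.426, 404.712] pointing down, gripper open.
Joint ranges: [-3.14, 3.14], [-1.21, 2.06], [-1.07, 1.41], [-3.16, 2.05], [-2.99, -0.16], [-3.1, 3.1]. Speed limits (rad/s): [2.79, 2.79, 3.14, 3.14, 3.14, 3.14].

## Interface

Orientations are given as a unit quaternion [x, y, z, w].
In Python, from bench import arm gives the robot as it stands. The module is installed in compiled form; this text tells all that it offers.
- The arm moves only by the tool move_arm, never from a script. Its arguments are lists of equal length, an entry for each row: "fingers": the finger opening in mm, from 0 to 85.4; "travel": the shift along the tool's x, y, z in mm, a list of three; "dr": the turn, a rotation vector about the tool's x, y, z in rad, a list of three. A call has 1 to 10 rows; each row is the pose to reach, as a shift and turn from the pose commanded when the call began, along the tool's axes at that moment; what a row does not reach only later rows make up. A row lasts 1/10 s, in which the tool goes at most 50 mm and 8.59 degrees, less where a joint would pass 70% of its speed; a pose out of reach is approached as far as the arm can. A call with a gripper value outside its range is refused whole. The fingers move at their own pace and stop on an object; the grip force is fixed at half the most. Time passes only in rows, so rows that repeat a pose let the fingers close. It gives the time, the measured TCP pose, the force, the opening and the grip force at its end, in the units of the state.
- arm.read_state(): the state, without advancing time (a new reading comes with each control period).
- arm.get_image(name): name is "side" or "top"; returns the picture (480x640x3 uint8, red, green, blue); there is no depth.
- arm.camera_model(name): a dict with "intrinsics" (3x3 intrinsics, pixels), "pose" (4x4, takes a point from camera to world coordinates). Camera axes: x right, y up, looking along -z (the intrinsics and any distortion apply to the point x, -y, -z); pixel columns grow to the right and rows downward; lengths in mm; the calibration is good to about 2 mm. A picture is of the moment at which its call begins. camera_model takes no time and is no camera call.
- arm.job_done(): hands the job in; it is judged then, once.
The state is a dict: "clock": time; "joints": joint angles; "joint_vel": joint speeds; "joint_efforts": joint torques, N m; "position": TCP position; "ee_rot": TCP orientation; "contact_force": force on the tool from outside, world axes, zero at the start; "wrist_torque": the same for the moment, N m; "gripper_width": finger opening in mm; "grasp_force": force on a finger pad.
Only numpy, scipy, OpenCV 4.12 (cv2) and the standard library are available. Lean on these libraries where they do the work, as an engineer would, in place of code of your own. Each camera call takes 0.05 s, during which the arm holds its last target. There are 200 camera calls.

## Task

The round flange, with a short pipe just standing loose on it, is parked in the chalk ring on the steel tacking plate. Without lifting the flange and without touching or shifting the pipe, slide it over the plate to the scribed tack position: against the long fence and along it, pressed home gently but firmly on the end stop. Then swing the red cam lever round until the cam bites on the flange, snug but not forced, and leave everything clamped and still with the bystanding tools where they were.

Things in the scene. Friction and masses are not known exactly. Their poses are not given: they have to be found in the camera images.
- plate: dark steel tacking plate, 270 (x) x 360 (y) x 8 mm, fixed to the worktop; origin at the centre of its underside, so its top is at z = 8 mm in its frame. The parts screwed to it are given in its x and y: fence inner face at x = +85, end stop face at y = +100, cam pivot about x = -29, y = +52 (mm). The channel between fence and cam is open towards -y, where the flange comes in
- flange: grey turned flange, a disc 96 mm across and 14 mm thick, about 0.5 kg, lying loose on the plate in the chalk ring; origin at the centre of its underside, z up. Too wide to be gripped: push it at its rim
- pipe: rusty pipe offcut, 48 mm across, 70 mm tall, about 0.25 kg, standing upright and loose on the middle of the flange (nothing holds it); origin at the centre of its underside, z up its axis. It leaves 24 mm of flange uncovered all round and its top stands 92 mm above the worktop, so a gripper that pushes the rim must lean back to clear it
- seat (a point): scribed ring on the plate: the point on the plate's top under the centre of the flange when it lies home against fence and end stop; axes those of the plate
- fence: flat steel bar 25 x 270 x 12 mm high, screwed to the plate along its far side; origin at the middle of the foot of its inner face (the face that looks to the plate's -x, along which the flange slides)
- end_stop: steel block 50 x 28 x 12 mm high, screwed to the plate; origin at the middle of the foot of its stop face, which looks to the plate's -y
- cam_base: slotted base of the cam clamp, 52 x 36 x 3 mm; origin on the cam's upright pivot axis, at the plate's top; carries the cam (16 mm radius, 8 mm off-centre, as high as the flange) and the lever. It was screwed down anywhere in 1.5 mm either way of the middle of its slots, so the lever angle at which the cam bites differs from job to job
- cam_lever (a joint): angle of the cam lever about the pivot, rad: 0 = fully open, growing anticlockwise seen from above (the grip then moves first towards the plate's -x and then -y). The cam bites on a flange that is home somewhere between 0.8 and 1.75; end of travel 1.95. It stays where it is left
- grip (a point): middle height of the black upright grip (18 mm across, 42 mm tall, from 37 to 79 mm above the worktop) at the end of the red lever, 95 mm from the pivot; the red bar under it reaches to 31 mm above the worktop
- hammer: chipping hammer with a red and white spring handle, 153 x 222 x 29 mm, lying loose: a bystander
- try_square: steel try square, 116 x 202 x 16 mm, lying loose: a bystander
- marker: white and red paint marker, 135 mm long, lying loose: a bystander
- nut: rusty hexagon nut, 28 mm, lying loose: a bystander
Not all that is in view belongs to the job. Leave any green or orange look-alike of the flange alone.

How it is judged (in metres and radians):
On the way:
1. the flange lies home at the scribed ring and is pressed on the end stop with 2 N or more, the cam not yet biting (horizontal distance between flange and seat below 0.003 m and contact force between flange and end_stop above 2 N and contact force between flange and cam_base below 0.5 N), for 0.1 s.
At the end, for the whole second after the job is handed in: the flange lies flat with its centre within 3 mm of the scribed seat, the cam grips it with at least 4 N and presses it on the fence with at least 2 N, the pipe stands upright on the flange within 5 mm of its centre, all at rest (horizontal distance between flange and seat below 0.003 m and contact force between flange and cam_base above 4 N and contact force between flange and fence above 2 N and horizontal distance between pipe and flange below 0.005 m and angle between pipe's own z axis and vertical below 0.05 rad and angle between flange's own z axis and vertical below 0.03 rad and linear speed of each of flange, pipe below 0.01 m/s); the robot touches nothing.
It fails at once if the flange is lifted (over 4 mm) or tipped (z of flange in the frame of plate above 0.012 m or angle between flange's own z axis and vertical above 0.12 rad).
It fails at once if the pipe is touched by the robot (contact force between pipe and the arm above 1 N or contact force between pipe and the fingers above 1 N).
It fails at once if the pipe shifts more than 8 mm on the flange or tips (horizontal distance between pipe and flange above 0.008 m or angle between pipe's own z axis and vertical above 0.15 rad).
It fails at once if the flange is rammed into fence or end stop (over 45 N, cam not biting) or the cam is forced onto it (over 100 N) ((contact force between flange and cam_base below 1 N and (contact force between flange and end_stop above 45 N or contact force between flange and fence above 45 N)) or contact force between flange and cam_base above 100 N).
It fails at once if a bystanding tool is moved more than 20 mm (distance of any of hammer, try_square, marker, nut from where it was at the start of the episode above 0.02 m).
It also fails if it takes over 72 s, if anything falls off the work surface, if the arm or the gripper's body presses on something with over 40 N, if the wrist force passes 120 N, or if a joint passes its speed limit or range.

## Working session

There is one attempt and no reset: what is moved stays moved. The work goes in short steps, Python scripts to look and compute and a tool call to move; the robot and the scene stay as the last step left them, time stands still between calls to the robot, and variables do not carry over. Pictures are saved under pics/ and viewed, at most 10 in all, crops included, and the job is handed in when it is done.

Besides the shell and the picture viewer there is one more tool, called after "Emit:" in YAML: its name, and indented under it one key for each argument. move_arm: Moves the arm, as the interface text tells. Its arguments: {"type":"object","properties":{"fingers":{"type":"array","items":{"type":"number"}},"travel":{"type":"array","items":{"type":"array","items":{"type":"number"}}},"dr":{"type":"array","items":{"type":"array","items":{"type":"number"}}}},"required":["fingers","travel","dr"]}

```bash
mkdir -p pics
python3 - <<'E'
from bench import arm
import cv2, numpy as np
np.set_printoptions(precision=3,suppress=True)
for n in("top","side"):
    cv2.imwrite(f"pics/{n}0.png",arm.get_image(n)[:,:,::-1]); m=arm.camera_model(n); print(n,m)
print(arm.read_state())
E
```

```text
top {'intrinsics': array([[604.161,   0.   , 321.41 ],
       [  0.   , 604.161, 239.638],
       [  0.   ,   0.   ,   1.   ]]), 'pose': array([[  -0.023,    0.971,   -0.236,  219.06 ],
       [  -1.   ,   -0.024,    0.   ,  -34.647],
       [  -0.005,    0.236,    0.972, 1460.086],
       [   0.   ,    0.   ,    0.   ,    1.   ]])}
side {'intrinsics': array([[524.018,   0.   , 316.714],
       [  0.   , 524.018, 232.123],
       [  0.   ,   0.   ,   1.   ]]), 'pose': array([[ -0.999,   0.026,  -0.036, 486.093],
       [ -0.044,  -0.604,   0.796, 984.264],
       [ -0.001,   0.797,   0.604, 856.495],
       [  0.   ,   0.   ,   0.   ,   1.   ]])}
{'clock': 0.1, 'joints': array([ 1.521,  0.385,  0.007, -0.   , -1.194, -0.259]), 'joint_vel': array([-0.   , -0.002,  0.002,  0.002, -0.002,  0.   ]), 'joint_efforts': array([ -0.001, -39.332,  18.893,   4.198,  -0.003,   0.   ]), 'position': array([189.87 , 595.272, 403.714]), 'ee_rot': array([ 0.988, -0.154, -0.   ,  0.001]), 'contact_force': array([0.284, 0.661, 0.145]), 'wrist_torque': array([ 0.042, -0.002, -0.044]), 'grasp_force': 0.0, 'gripper_width': 85.6148515814335}
```

View pics/top0.png

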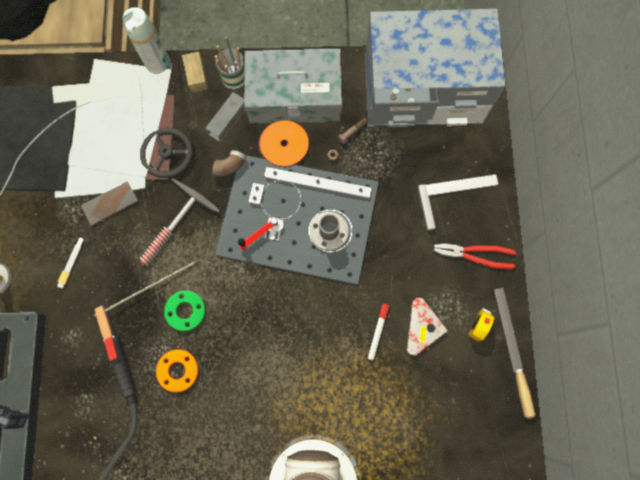

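View pics/side0.png

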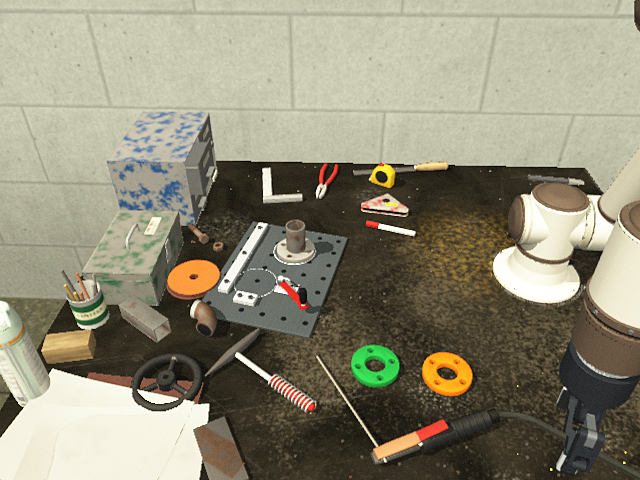

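The top view shows the plate with its corners near (245,155), (378,180), (357,283) and (217,255). The flange with the pipe is at (330,230), the fence runs along the top edge, the end stop is at (257,193) and the red lever at (258,236). The discs at (284,143) orange, (184,311) green and (177,371) orange are look-alikes. The grey disc at (330,230), in the chalk ring and carrying the pipe, is the one that fits. I'll confirm this in an enlarged crop.

Run:
```python
import cv2, numpy as np
t=cv2.imread("pics/top0.png")[145:295,205:390]; s=cv2.imread("pics/side0.png")[210:345,195:355]
t=cv2.resize(t,None,fx=4,fy=4,interpolation=cv2.INTER_CUBIC); cv2.imwrite("pics/tc.png",t)
s=cv2.resize(s,None,fx=4.4,fy=4.4,interpolation=cv2.INTER_CUBIC); cv2.imwrite("pics/sc.png",s)
```

```text
(no output)
```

View pics/tc.png

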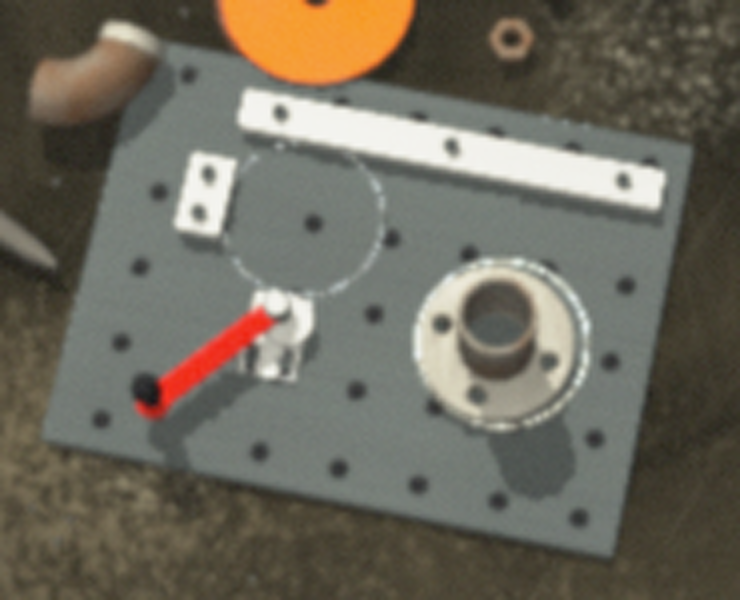

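View pics/sc.png

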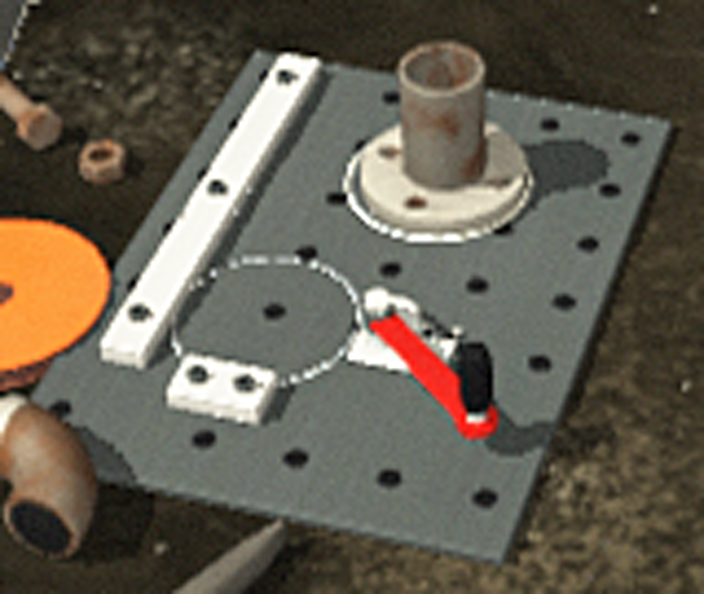

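The crops confirm the grey flange with the pipe inside the chalk ring: centre about (498,343) in the top crop and (446,172) in the side crop. The seat ring is about (304,220) in the top crop, and the grip top is about (146,387) in the top crop and (477,350) in the side crop.

```bash
cat > h.py <<'E'
from bench import arm
import numpy as np
from scipy.optimize import least_squares
from scipy.spatial.transform import Rotation as R
np.set_printoptions(precision=2,suppress=True)
CM={n:arm.camera_model(n) for n in("top","side")}
def full(n,p):
    f,o=((4,(205,145)) if n=="top" else (4.4,(195,210)))
    return (np.array(p)+.5)/f-.5+o
def proj(n,P):
    m=CM[n];q=np.linalg.inv(m["pose"])@np.r_[P,1];K=m["intrinsics"]
    return (K@np.array([q[0],-q[1],-q[2]])/-q[2])[:2]
def ray(n,px):
    m=CM[n];K=m["intrinsics"];d=np.linalg.inv(K)@np.r_[px,1]
    return m["pose"][:3,3],m["pose"][:3,:3]@(d*[1,-1,-1])
def atz(n,px,z):
    o,d=ray(n,px);return o+d*(z-o[2])/d[2]
def tri(a,b):
    return least_squares(lambda P:np.r_[proj("top",P)-a,proj("side",P)-b],[500,0,50]).x
E
python3 - <<'E'
from h import *
C=dict(pm=(135,-180),mm=(-135,-180),mp=(-135,180),s=(37,52))
T=dict(pm=(692,147),mm=(612,556),mp=(43,438),s=(304,220))
S=dict(pm=(258,50),mm=(672,122),mp=(502,562))
def pl(p,xy,z=8):
    c,s=np.cos(p[2]),np.sin(p[2]);return np.array([p[0]+c*xy[0]-s*xy[1],p[1]+s*xy[0]+c*xy[1],z])
for k in S: print(k,tri(full("top",T[k]),full("side",S[k])))
def res(p,w):
    r=[]
    if "t" in w: r+=[proj("top",pl(p,C[k]))-full("top",T[k]) for k in T]
    if "s" in w: r+=[proj("side",pl(p,C[k]))-full("side",S[k]) for k in S]
    return np.concatenate(r)
for w in("t","s","ts"):
    f=least_squares(res,[500,0,0],args=(w,),x_scale=[100,100,1]);print(w,f.x[:2],round(f.x[2],4),f.fun)
p=f.x
def inpl(P): c,s=np.cos(p[2]),np.sin(p[2]);d=np.array(P[:2])-p[:2];return np.array([c*d[0]+s*d[1],-s*d[0]+c*d[1]])
for nm,a,b in(("pipetop",(497,316),(442,66)),("grip",(146,387),(477,350)),("flange",(498,343),(446,172))):
    P=tri(full("top",a),full("side",b));print(nm,P,inpl(P))
for nm,a,b,z in(("pipetop",(497,316),(442,66),92),("grip",(146,387),(477,350),79),("flange",(498,343),(446,172),22)):
    for n,q in(("top",a),("side",b)): P=atz(n,full(n,q),z);print(nm,n,P,inpl(P))
print("seat",pl(p,(37,52)),"pivot",pl(p,(-29,52)))
E
```

```text
pm [ 717.99 -181.      6.15]
mm [ 457.94 -120.44    4.  ]
mp [540.23 228.27   0.17]
t [631.6   22.96] -0.2298 [ 0.77 -0.54  0.37  0.44 -1.01  0.37 -0.12 -0.4 ]
s [626.37  29.34] -0.2367 [-0.59 -0.17  0.65  0.01 -0.07  0.  ]
ts [629.4   24.52] -0.2335 [ 0.34  0.59 -0.49  1.58 -1.79  0.96 -0.66  0.39 -1.69 -1.16 -0.67 -1.27
 -1.04 -1.87]
pipetop [588.44 -53.45  90.84] [-21.8  -85.33]
grip [555.21 154.96  71.09] [-102.35  109.75]
flange [590.03 -54.47  14.25] [-20.02 -85.95]
pipetop top [590.14 -53.63  92.  ] [-20.11 -85.11]
pipetop side [586.15 -50.91  92.  ] [-24.62 -83.38]
grip top [555.48 153.68  79.  ] [-101.8   108.56]
grip side [552.75 163.95  79.  ] [-106.83  117.92]
flange top [591.93 -54.77  22.  ] [-18.11 -85.8 ]
flange side [585.08 -43.24  22.  ] [-27.44 -76.17]
seat [677.42  66.54   8.  ] pivot [613.21  81.81   8.  ]
```

```bash
cat >> h.py <<'E'
def frame(d,lean,sgn=1):   # tool rotation: z leans along horizontal d, y = horizontal
    d=np.array([*d,0])/np.linalg.norm(d);z=np.sin(lean)*d+[0,0,-np.cos(lean)]
    y=sgn*np.array([d[1],-d[0],0]);return np.c_[np.cross(y,z),y,z]
def to(P,Rt=None):
    s=arm.read_state();Rc=R.from_quat(s["ee_rot"]).as_matrix()
    print("travel",Rc.T@(np.array(P)-s["position"]), "" if Rt is None else "dr %s"%np.round(R.from_matrix(Rc.T@Rt).as_rotvec(),4))
D=np.array([.592,.805]); RP=frame(D,np.radians(20))
E
python3 - <<'E'
from h import *
to([512.4,-156.2,300],RP);print(RP.T@[*D,0],RP.T@[0,0,1])
for s in(1,-1):print(s,R.from_matrix(R.from_quat(arm.read_state()["ee_rot"]).as_matrix().T@frame(D,np.radians(20),s)).as_rotvec())
E
```

```text
travel [535.74 617.62 104.99] dr [ 0.22  0.3  -1.23]
[0.94 0.   0.34] [ 0.34  0.   -0.94]
1 [ 0.22  0.3  -1.23]
-1 [ 0.33 -0.24  1.87]
```

Emit:
move_arm:
  fingers: [50,50,50,50,50,50,50,50,50,50]
  travel:
    - [536,618,105]
    - [536,618,105]
    - [536,618,105]
    - [536,618,105]
    - [536,618,105]
    - [536,618,105]
    - [536,618,105]
    - [536,618,105]
    - [536,618,105]
    - [536,618,105]
  dr:
    - [0.22,0.3,-1.23]
    - [0.22,0.3,-1.23]
    - [0.22,0.3,-1.23]
    - [0.22,0.3,-1.23]
    - [0.22,0.3,-1.23]
    - [0.22,0.3,-1.23]
    - [0.22,0.3,-1.23]
    - [0.22,0.3,-1.23]
    - [0.22,0.3,-1.23]
    - [0.22,0.3,-1.23]

```text
clock: 1.1
position: [368.1, 184.0, 347.2]
ee_rot: [0.88, 0.442, 0.153, -0.08]
contact_force: [1.0, 0.2, 0.1]
gripper_width: 49.8
grasp_force: 0.0
```

Run:
```python
from h import *
s=arm.read_state();print(s["clock"],s["position"],s["joints"]);to([512.4,-156.2,300],RP)
```

```text
1.1 [368.11 183.96 347.23] [ 0.85  0.01 -0.63 -0.06 -0.58  1.69]
travel [-190.99  319.15  -20.57] dr [-0.    0.   -0.01]
```

Emit:
move_arm:
  fingers: [50,50,50,50,50,50,50,50,50,50]
  travel:
    - [-191,319,-20]
    - [-191,319,-20]
    - [-191,319,-20]
    - [-191,319,-20]
    - [-191,319,-20]
    - [-191,319,-20]
    - [-191,319,-20]
    - [-191,319,-20]
    - [-191,319,-20]
    - [-191,319,-20]
  dr:
    - [0,0,0]
    - [0,0,0]
    - [0,0,0]
    - [0,0,0]
    - [0,0,0]
    - [0,0,0]
    - [0,0,0]
    - [0,0,0]
    - [0,0,0]
    - [0,0,0]

```text
clock: 2.1
position: [510.5, -155.7, 298.7]
ee_rot: [0.882, 0.439, 0.152, -0.08]
contact_force: [-1.0, 1.3, -0.4]
gripper_width: 50.3
grasp_force: 0.0
```

Run:
```python
from h import *
s=arm.read_state();print(s["clock"],s["position"],s["joints"],s["contact_force"]);to([512.4,-156.2,228],RP)
```

```text
2.1 [ 510.5  -155.66  298.72] [-0.09  0.32 -0.25 -0.39 -0.86  2.82] [-0.99  1.31 -0.39]
travel [-23.22   2.41  66.79] dr [-0.    0.   -0.01]
```

Now I'll come down to hover and look.

Emit:
move_arm:
  fingers: [50,50,50,50,50]
  travel:
    - [-12,1,33]
    - [-23,2,67]
    - [-23,2,67]
    - [-23,2,67]
    - [-23,2,67]
  dr:
    - [0,0,-0.01]
    - [0,0,-0.01]
    - [0,0,-0.01]
    - [0,0,-0.01]
    - [0,0,-0.01]

```text
clock: 2.6
position: [513.4, -155.0, 230.7]
ee_rot: [0.879, 0.445, 0.154, -0.078]
contact_force: [0.3, -0.3, -0.1]
gripper_width: 50.3
grasp_force: 0.0
```

Run:
```python
from h import *
import cv2
s=arm.read_state();p=s["position"];Q=R.from_quat(s["ee_rot"]).as_matrix();print(p,s["joints"],s["contact_force"])
im=[]
for n,(x0,y0) in(("top",(255,180)),("side",(235,185))):
    i=arm.get_image(n)[:,:,::-1].copy();cv2.imwrite(f"pics/{n}1.png",i)
    c=cv2.resize(i[y0:y0+130,x0:x0+130],(520,520),interpolation=cv2.INTER_CUBIC)[:, :390]
    im.append(c)
    for v in([0,0,168],[11,25,168],[11,-25,168],[11,39,168],[11,-39,168],[-11,39,168],[-11,-39,168]):
        u=(proj(n,p+Q@v)-[x0,y0]+.5)*4-.5;print(n,v,u)
        cv2.circle(c,tuple(int(a) for a in u),2,(0,255,255),-1)
cv2.imwrite("pics/c1.png",np.hstack(im))
```

```text
[ 513.39 -155.    230.74] [-0.09  0.42 -0.29 -0.45 -0.73  2.92] [ 0.34 -0.26 -0.14]
top [0, 0, 168] [392.57 252.56]
top [11, 25, 168] [402.21 207.59]
top [11, -25, 168] [354.3  275.26]
top [11, 39, 168] [415.51 188.81]
top [11, -39, 168] [340.77 294.37]
top [-11, 39, 168] [443.67 211.3 ]
top [-11, -39, 168] [369.46 316.77]
side [0, 0, 168] [310.   132.04]
side [11, 25, 168] [269.73 120.45]
side [11, -25, 168] [330.25 149.09]
side [11, 39, 168] [253.19 112.62]
side [11, -39, 168] [347.61 157.3 ]
side [-11, 39, 168] [273.93 107.81]
side [-11, -39, 168] [367.73 151.77]
```

View pics/c1.png

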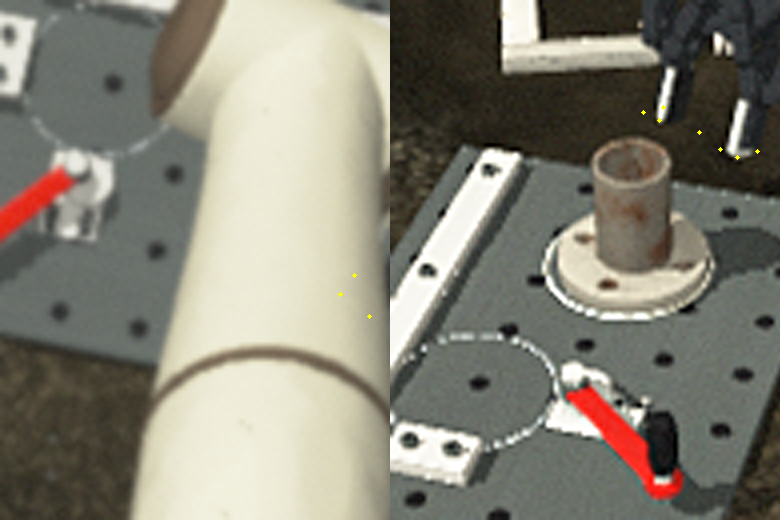

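The arm hides the top view. In the side view the fingertips, about (663,122) and (740,157), sit about 5 mm to the -x side of where they should be. The top calibration is therefore the better one, and I'll use it: plate (631.6, 23.0, -0.230) and flange about (591,-54). Joint 6 is near its limit, so I'll give the tool a half turn about its own z, which gives the same push geometry.

Emit:
move_arm:
  fingers: [50,50,50,50,50,50,50,50,50,50]
  travel:
    - [0,2.7,0]
    - [0,2.7,0]
    - [0,2.7,0]
    - [0,2.7,0]
    - [0,2.7,0]
    - [0,2.7,0]
    - [0,2.7,0]
    - [0,2.7,0]
    - [0,2.7,0]
    - [0,2.7,0]
  dr:
    - [0,0,0.14]
    - [0,0,0.28]
    - [0,0,0.42]
    - [0,0,0.56]
    - [0,0,0.7]
    - [0,0,0.84]
    - [0,0,0.98]
    - [0,0,1.12]
    - [0,0,1.26]
    - [0,0,1.4]

```text
clock: 3.7
position: [515.1, -157.1, 230.2]
ee_rot: [0.958, -0.229, 0.067, -0.159]
contact_force: [0.2, 0.4, -1.0]
gripper_width: 50.0
grasp_force: 0.0
```

Emit:
move_arm:
  fingers: [50,50,50,50,50,50,50,50,50,50]
  travel:
    - [0,0,0]
    - [0,0,0]
    - [0,0,0]
    - [0,0,0]
    - [0,0,0]
    - [0,0,0]
    - [0,0,0]
    - [0,0,0]
    - [0,0,0]
    - [0,0,0]
  dr:
    - [0,0,0.14]
    - [0,0,0.28]
    - [0,0,0.42]
    - [0,0,0.56]
    - [0,0,0.7]
    - [0,0,0.84]
    - [0,0,0.98]
    - [0,0,1.12]
    - [0,0,1.26]
    - [0,0,1.4]

```text
clock: 4.7
position: [515.1, -157.1, 230.2]
ee_rot: [-0.585, 0.793, 0.051, 0.165]
contact_force: [0.3, 0.6, -0.3]
gripper_width: 50.1
grasp_force: 0.0
```

```bash
cat >> h.py <<'E'
RM=frame(D,np.radians(20),-1); PL=np.array([631.6,23.0,-0.2298])
F0=np.array([591,-54.])
def tip(L=168,lon=None,lat=0,z=None,c=F0): # TCP for tip-centre at lon,lat from c
    T=np.array([*(c+lon*D+lat*np.array([-D[1],D[0]])),z]);return T-L*RM[:,2]
def rep(c=F0):
    s=arm.read_state();T=s["position"]+168*R.from_quat(s["ee_rot"]).as_matrix()[:,2];d=T[:2]-c
    print("t",s["clock"],"tip",T,"lon,lat",d@D,d@[-D[1],D[0]],"F",s["contact_force"],"j",s["joints"])
E
python3 - <<'E'
from h import *
rep();to(tip(lon=-70,z=16),RM);print(RM.T@[*D,0],RM.T@[0,0,1])
E
```

```text
t 4.7 tip [ 548.94 -111.15   72.18] lon,lat -70.90818537034572 0.02606050983417148 F [ 0.27  0.65 -0.29] j [-0.1   0.42 -0.29 -0.45 -0.73  0.12]
travel [17.52  6.08 53.18] dr [ 0.   -0.    0.34]
[-0.94 -0.    0.34] [-0.34  0.   -0.94]
```

Emit:
move_arm:
  fingers: [50,50,50,50,50]
  travel:
    - [7,2,20]
    - [14,5,43]
    - [14,5,43]
    - [14,5,43]
    - [14,5,43]
  dr:
    - [0,0,0.14]
    - [0,0,0.28]
    - [0,0,0.34]
    - [0,0,0.34]
    - [0,0,0.34]

```text
clock: 5.2
position: [515.6, -156.6, 184.4]
ee_rot: [-0.446, 0.878, 0.078, 0.154]
contact_force: [0.1, 0.3, 0.4]
gripper_width: 50.2
grasp_force: 0.0
```

Run:
```python
from h import *
rep();to(tip(lon=-70,z=16),RM)
```

```text
t 5.2 tip [ 549.35 -110.66   26.34] lon,lat -70.26457601656139 -0.014497564348052537 F [0.14 0.29 0.4 ] j [-0.1   0.5  -0.3  -0.5  -0.65 -0.15]
travel [3.61 0.07 9.85] dr [ 0. -0.  0.]
```

Emit:
move_arm:
  fingers: [50,50,50,50,50]
  travel:
    - [0.7,0,2]
    - [1.4,0,4]
    - [2.1,0,6]
    - [2.8,0,8]
    - [3.1,0,9]
  dr:
    - [0,0,0]
    - [0,0,0]
    - [0,0,0]
    - [0,0,0]
    - [0,0,0]

```text
clock: 5.7
position: [515.1, -156.5, 173.3]
ee_rot: [-0.445, 0.879, 0.079, 0.153]
contact_force: [-0.0, 0.1, -0.1]
gripper_width: 50.2
grasp_force: 0.0
```

Emit:
move_arm:
  fingers: [50,50]
  travel:
    - [0.34,0,0.94]
    - [0.68,0,1.88]
  dr:
    - [0,0,0]
    - [0,0,0]

```text
clock: 5.9
position: [515.2, -156.5, 171.5]
ee_rot: [-0.445, 0.879, 0.079, 0.153]
contact_force: [-0.4, -0.1, -0.2]
gripper_width: 50.0
grasp_force: 0.0
```

Emit:
move_arm:
  fingers: [50,50]
  travel:
    - [0.34,0,0.94]
    - [0.34,0,0.94]
  dr:
    - [0,0,0]
    - [0,0,0]

```text
clock: 6.1
position: [515.2, -156.5, 171.0]
ee_rot: [-0.445, 0.879, 0.079, 0.153]
contact_force: [-1.9, -0.3, 2.4]
gripper_width: 49.7
grasp_force: 1.3
```

Emit:
move_arm:
  fingers: [50,50]
  travel:
    - [0.34,0,0.94]
    - [0.34,0,0.94]
  dr:
    - [0,0,0]
    - [0,0,0]

```text
clock: 6.3
position: [515.2, -156.5, 170.7]
ee_rot: [-0.445, 0.879, 0.079, 0.153]
contact_force: [-3.4, -0.1, 7.9]
gripper_width: 50.0
grasp_force: 4.2
```

Run:
```python
from h import *
rep()
```

```text
t 6.3 tip [ 548.68 -110.44   12.68] lon,lat -70.48475170594904 0.6595668093683089 F [-3.41 -0.08  7.9 ] j [-0.1   0.52 -0.31 -0.52 -0.63 -0.12]
```

Emit:
move_arm:
  fingers: [50,50,50,50,50,50,50]
  travel:
    - [-1,0,-2.8]
    - [-3.8,0,-1.8]
    - [-6.6,0,-0.8]
    - [-9.4,0,0.3]
    - [-12.3,0,1.3]
    - [-14.2,0,2]
    - [-14.2,0,2]
  dr:
    - [0,0,0]
    - [0,0,0]
    - [0,0,0]
    - [0,0,0]
    - [0,0,0]
    - [0,0,0]
    - [0,0,0]

```text
clock: 7.0
position: [523.7, -144.9, 172.4]
ee_rot: [-0.445, 0.879, 0.079, 0.153]
contact_force: [-0.1, -0.9, 0.5]
gripper_width: 50.1
grasp_force: 0.0
```

Emit:
move_arm:
  fingers: [50,50,50,50,50,50,50,50,50,50]
  travel:
    - [-0.9,0,0.34]
    - [-1.9,0,0.68]
    - [-2.8,0,1.02]
    - [-3.8,0,1.36]
    - [-4.7,0,1.7]
    - [-5.6,0,2.04]
    - [-6.6,0,2.38]
    - [-7.5,0,2.72]
    - [-8.5,0,3.06]
    - [-9.4,0,3.4]
  dr:
    - [0,0,0]
    - [0,0,0]
    - [0,0,0]
    - [0,0,0]
    - [0,0,0]
    - [0,0,0]
    - [0,0,0]
    - [0,0,0]
    - [0,0,0]
    - [0,0,0]

```text
clock: 8.0
position: [529.0, -137.6, 172.4]
ee_rot: [-0.445, 0.879, 0.079, 0.152]
contact_force: [-2.8, -4.4, 0.4]
gripper_width: 50.0
grasp_force: 2.1
```

Run:
```python
from h import *
import cv2
rep()
im=[]
for n,(x0,y0) in(("top",(250,170)),("side",(235,185))):
    i=arm.get_image(n)[:,:,::-1].copy()
    im.append(cv2.resize(i[y0:y0+120,x0:x0+100],(400,480),interpolation=cv2.INTER_CUBIC))
cv2.imwrite("pics/c2.png",np.hstack(im))
```

```text
t 8.0 tip [562.14 -91.63  14.26] lon,lat -47.378240351365 0.9587761446527522 F [-2.8  -4.41  0.39] j [-0.06  0.52 -0.29 -0.51 -0.63 -0.18]
```

View pics/c2.png

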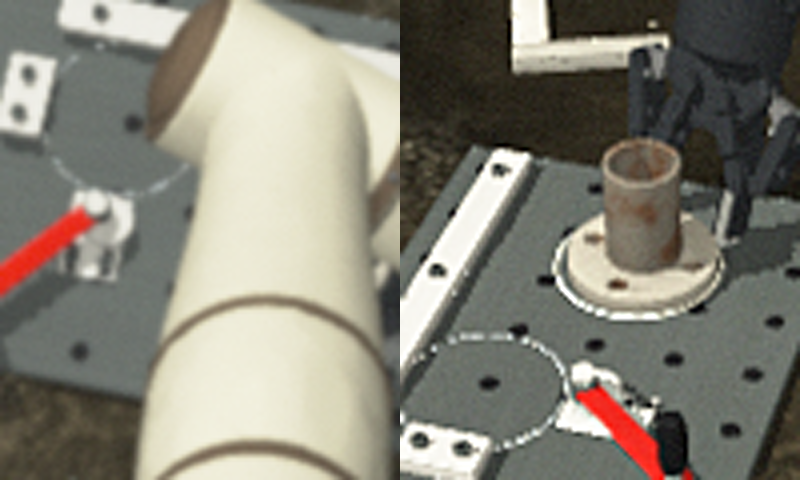

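The gripper is touching the flange and it is starting to move (5 N). The pipe is clear at (640,205). Now the steady push.

Emit:
move_arm:
  fingers: [50,50,50,50,50,50,50,50,50,50]
  travel:
    - [-1.41,0,0.51]
    - [-3.29,0,1.2]
    - [-5.64,0,2.05]
    - [-8.46,0,3.08]
    - [-11.28,0,4.1]
    - [-14.1,0,5.13]
    - [-16.91,0,6.16]
    - [-19.73,0,7.18]
    - [-22.55,0,8.21]
    - [-25.37,0,9.23]
  dr:
    - [0,0,0]
    - [0,0,0]
    - [0,0,0]
    - [0,0,0]
    - [0,0,0]
    - [0,0,0]
    - [0,0,0]
    - [0,0,0]
    - [0,0,0]
    - [0,0,0]

```text
clock: 9.1
position: [544.5, -116.0, 172.3]
ee_rot: [-0.445, 0.879, 0.079, 0.152]
contact_force: [-3.4, -4.7, 1.8]
gripper_width: 50.0
grasp_force: 3.1
```

Emit:
move_arm:
  fingers: [50,50,50,50,50,50,50,50,50,50]
  travel:
    - [-2.82,0,1.03]
    - [-5.64,0,2.05]
    - [-8.46,0,3.08]
    - [-11.28,0,4.1]
    - [-14.1,0,5.13]
    - [-16.91,0,6.16]
    - [-19.73,0,7.18]
    - [-22.55,0,8.21]
    - [-25.37,0,9.23]
    - [-28.19,0,10.26]
  dr:
    - [0,0,0]
    - [0,0,0]
    - [0,0,0]
    - [0,0,0]
    - [0,0,0]
    - [0,0,0]
    - [0,0,0]
    - [0,0,0]
    - [0,0,0]
    - [0,0,0]

```text
clock: 10.1
position: [562.3, -92.0, 172.3]
ee_rot: [-0.445, 0.879, 0.079, 0.152]
contact_force: [-4.1, -5.4, 3.2]
gripper_width: 50.1
grasp_force: 3.4
```

Run:
```python
from h import *
rep()
```

```text
t 10.1 tip [595.29 -46.01  14.11] lon,lat 8.967668763493219 1.277532825585938 F [-4.13 -5.44  3.18] j [ 0.03  0.55 -0.25 -0.48 -0.61 -0.29]
```

Emit:
move_arm:
  fingers: [50,50,50,50,50,50,50,50,50,50]
  travel:
    - [-2.82,0,1.03]
    - [-5.64,0,2.05]
    - [-8.46,0,3.08]
    - [-11.28,0,4.1]
    - [-14.1,0,5.13]
    - [-16.91,0,6.16]
    - [-19.73,0,7.18]
    - [-22.55,0,8.21]
    - [-25.37,0,9.23]
    - [-28.19,0,10.26]
  dr:
    - [0,0,0]
    - [0,0,0]
    - [0,0,0]
    - [0,0,0]
    - [0,0,0]
    - [0,0,0]
    - [0,0,0]
    - [0,0,0]
    - [0,0,0]
    - [0,0,0]

```text
clock: 11.1
position: [580.0, -67.9, 172.3]
ee_rot: [-0.445, 0.879, 0.079, 0.152]
contact_force: [-4.8, -6.0, 4.1]
gripper_width: 49.8
grasp_force: 3.6
```

Emit:
move_arm:
  fingers: [50,50,50,50,50,50,50,50,50,50]
  travel:
    - [-2.82,0,1.03]
    - [-5.64,0,2.05]
    - [-8.46,0,3.08]
    - [-11.28,0,4.1]
    - [-14.1,0,5.13]
    - [-16.91,0,6.16]
    - [-19.73,0,7.18]
    - [-22.55,0,8.21]
    - [-23.5,0,8.55]
    - [-23.5,0,8.55]
  dr:
    - [0,0,0]
    - [0,0,0]
    - [0,0,0]
    - [0,0,0]
    - [0,0,0]
    - [0,0,0]
    - [0,0,0]
    - [0,0,0]
    - [0,0,0]
    - [0,0,0]

```text
clock: 12.1
position: [596.5, -48.6, 172.3]
ee_rot: [-0.444, 0.879, 0.077, 0.154]
contact_force: [1.5, -7.9, -1.3]
gripper_width: 49.9
grasp_force: 3.8
```

Run:
```python
from h import *
import cv2
rep()
im=[]
for n,(x0,y0) in(("top",(230,150)),("side",(215,200))):
    i=arm.get_image(n)[:,:,::-1].copy();cv2.imwrite(f"pics/{n}3.png",i)
    im.append(cv2.resize(i[y0:y0+110,x0:x0+100],(400,440),interpolation=cv2.INTER_CUBIC))
cv2.imwrite("pics/c3.png",np.hstack(im))
```

```text
t 12.1 tip [630.48  -2.96  14.23] lon,lat 64.46307487699856 -1.5666031246930685 F [ 1.54 -7.93 -1.28] j [ 0.11  0.57 -0.2  -0.45 -0.6  -0.39]
```

View pics/c3.png

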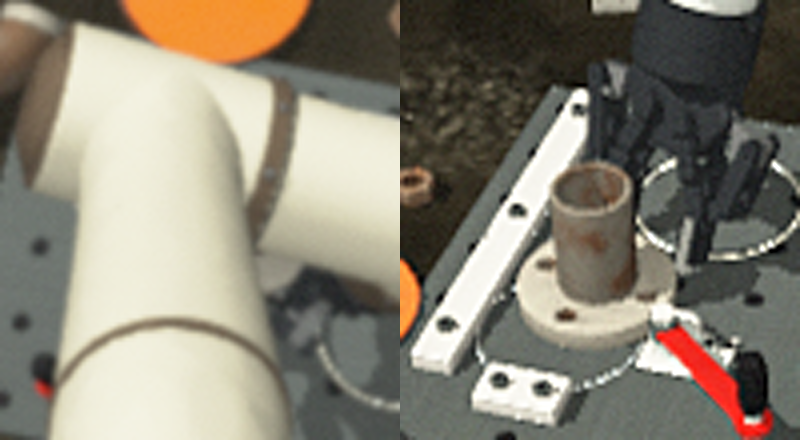

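The flange is at (600,310) in the side crop, about 35 mm short of the stop. The force has turned sideways, so it is brushing the open cam at (665,318). I'll move it towards the fence first.

Emit:
move_arm:
  fingers: [50,50,50,50,50,50,50,50]
  travel:
    - [-0.8,-0.45,0.3]
    - [-2.1,-1.13,0.76]
    - [-3.3,-1.8,1.22]
    - [-4.6,-2.48,1.68]
    - [-5.9,-3.16,2.13]
    - [-7.1,-3.83,2.6]
    - [-8.4,-4.5,3.05]
    - [-8.4,-4.5,3.05]
  dr:
    - [0,0,0]
    - [0,0,0]
    - [0,0,0]
    - [0,0,0]
    - [0,0,0]
    - [0,0,0]
    - [0,0,0]
    - [0,0,0]

```text
clock: 13.0
position: [603.8, -43.4, 172.1]
ee_rot: [-0.445, 0.879, 0.079, 0.152]
contact_force: [-4.5, -5.7, 4.0]
gripper_width: 50.1
grasp_force: 4.5
```

Run:
```python
from h import *
rep()
```

```text
t 13.0 tip [636.75   2.56  13.95] lon,lat 72.61604389841584 -3.341266450792874 F [-4.52 -5.67  4.03] j [ 0.12  0.58 -0.19 -0.45 -0.61 -0.41]
```

Emit:
move_arm:
  fingers: [50,50,50,50,50,50,50]
  travel:
    - [-0.8,-0.45,0.3]
    - [-1.7,-0.9,0.6]
    - [-2.5,-1.35,0.9]
    - [-3.3,-1.8,1.2]
    - [-4.2,-2.25,1.5]
    - [-5,-2.7,1.8]
    - [-5,-2.7,1.8]
  dr:
    - [0,0,0]
    - [0,0,0]
    - [0,0,0]
    - [0,0,0]
    - [0,0,0]
    - [0,0,0]
    - [0,0,0]

```text
clock: 13.7
position: [608.3, -40.3, 171.9]
ee_rot: [-0.445, 0.879, 0.08, 0.15]
contact_force: [-6.0, -4.9, 5.9]
gripper_width: 50.1
grasp_force: 4.9
```

Emit:
move_arm:
  fingers: [50,50,50]
  travel:
    - [-0.8,-0.45,0.3]
    - [-1.7,-0.9,0.6]
    - [-1.7,-0.9,0.6]
  dr:
    - [0,0,0]
    - [0,0,0]
    - [0,0,0]

```text
clock: 14.0
position: [609.9, -39.4, 171.9]
ee_rot: [-0.445, 0.879, 0.08, 0.15]
contact_force: [-6.3, -4.6, 5.3]
gripper_width: 49.9
grasp_force: 4.9
```

Run:
```python
from h import *
rep()
```

```text
t 14.0 tip [642.35   6.74  13.66] lon,lat 79.2935989829021 -5.374188947974682 F [-6.29 -4.59  5.35] j [ 0.12  0.59 -0.17 -0.44 -0.62 -0.42]
```

Emit:
move_arm:
  fingers: [50,50,50,50]
  travel:
    - [-1,-0.45,-0.2]
    - [-1.9,-0.9,0.1]
    - [-2.7,-1.35,0.4]
    - [-2.7,-1.35,0.4]
  dr:
    - [0,0,0]
    - [0,0,0]
    - [0,0,0]
    - [0,0,0]

```text
clock: 14.4
position: [612.6, -37.8, 172.0]
ee_rot: [-0.445, 0.879, 0.08, 0.15]
contact_force: [-5.7, -3.8, 3.7]
gripper_width: 50.4
grasp_force: 4.2
```

Emit:
move_arm:
  fingers: [50,50,50,50]
  travel:
    - [-0.8,-0.45,0.3]
    - [-1.7,-0.9,0.6]
    - [-1.7,-0.9,0.6]
    - [-1.7,-0.9,0.6]
  dr:
    - [0,0,0]
    - [0,0,0]
    - [0,0,0]
    - [0,0,0]

```text
clock: 14.8
position: [613.7, -37.2, 172.0]
ee_rot: [-0.445, 0.879, 0.081, 0.149]
contact_force: [-7.8, -5.8, 5.9]
gripper_width: 50.7
grasp_force: 5.5
```

Run:
```python
from h import *
import cv2
rep()
im=[]
for n,(x0,y0) in(("top",(230,150)),("side",(215,200))):
    i=arm.get_image(n)[:,:,::-1].copy();cv2.imwrite(f"pics/{n}4.png",i)
    im.append(cv2.resize(i[y0:y0+110,x0:x0+100],(400,440),interpolation=cv2.INTER_CUBIC))
cv2.imwrite("pics/c4.png",im[1])
```

```text
t 14.8 tip [645.67   8.86  13.64] lon,lat 82.96620551618312 -6.792351385713874 F [-7.81 -5.82  5.91] j [ 0.13  0.6  -0.16 -0.44 -0.63 -0.43]
```

View pics/c4.png

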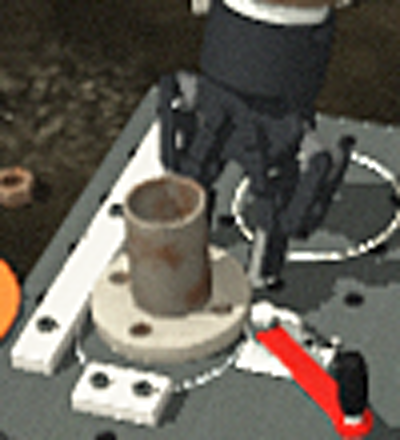

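The flange is on the fence (its centre computes to plate x = 37.2) and about 15 mm short of the stop. If the fingers stay this wide, the outer one would come near the cam, so I'll back off, narrow to 30 and touch the plate again for height.

Emit:
move_arm:
  fingers: [50,50,50,50,30,30,30,30]
  travel:
    - [2.5,0,-1]
    - [5,0,-2]
    - [7.5,0,-2.7]
    - [6.3,0,-6]
    - [6.3,0,-6]
    - [6.3,0,-6]
    - [6.3,0,-6]
    - [6.3,0,-6]
  dr:
    - [0,0,0]
    - [0,0,0]
    - [0,0,0]
    - [0,0,0]
    - [0,0,0]
    - [0,0,0]
    - [0,0,0]
    - [0,0,0]

```text
clock: 15.7
position: [609.9, -43.0, 175.5]
ee_rot: [-0.445, 0.879, 0.08, 0.15]
contact_force: [-4.7, -1.3, 1.2]
gripper_width: 29.9
grasp_force: 2.4
```

Emit:
move_arm:
  fingers: [30,30]
  travel:
    - [0.34,0,0.94]
    - [0.34,0,0.94]
  dr:
    - [0,0,0]
    - [0,0,0]

```text
clock: 15.9
position: [610.1, -43.2, 174.7]
ee_rot: [-0.445, 0.879, 0.08, 0.151]
contact_force: [-4.9, -1.6, 3.3]
gripper_width: 30.2
grasp_force: 2.6
```

Emit:
move_arm:
  fingers: [30,30]
  travel:
    - [0.34,0,0.94]
    - [0.34,0,0.94]
  dr:
    - [0,0,0]
    - [0,0,0]

```text
clock: 16.1
position: [610.2, -43.3, 173.8]
ee_rot: [-0.445, 0.879, 0.08, 0.151]
contact_force: [-5.1, -2.5, 3.0]
gripper_width: 30.1
grasp_force: 2.7
```

Run:
```python
from h import *
rep()
```

```text
t 16.1 tip [642.8    2.73  15.61] lon,lat 76.33145542468058 -8.11698943289172 F [-5.07 -2.52  2.98] j [ 0.12  0.59 -0.17 -0.44 -0.63 -0.41]
```

Emit:
move_arm:
  fingers: [30,30,30,30]
  travel:
    - [2.5,0,-1]
    - [4.7,0,-1.7]
    - [5,0,-0.8]
    - [5,0,-0.8]
  dr:
    - [0,0,0]
    - [0,0,0]
    - [0,0,0]
    - [0,0,0]

```text
clock: 16.5
position: [609.0, -46.9, 173.5]
ee_rot: [-0.445, 0.879, 0.078, 0.153]
contact_force: [0.2, -0.9, 1.6]
gripper_width: 30.2
grasp_force: 0.5
```

Emit:
move_arm:
  fingers: [30,30]
  travel:
    - [0.34,0,0.94]
    - [0.34,0,0.94]
  dr:
    - [0,0,0]
    - [0,0,0]

```text
clock: 16.7
position: [609.0, -46.9, 173.3]
ee_rot: [-0.445, 0.879, 0.078, 0.154]
contact_force: [-2.0, -1.4, 5.3]
gripper_width: 29.8
grasp_force: 2.6
```

Emit:
move_arm:
  fingers: [30,30]
  travel:
    - [0.34,0,0.94]
    - [0.34,0,0.94]
  dr:
    - [0,0,0]
    - [0,0,0]

```text
clock: 16.9
position: [609.0, -47.0, 173.1]
ee_rot: [-0.445, 0.879, 0.078, 0.154]
contact_force: [-3.0, -0.2, 9.4]
gripper_width: 29.8
grasp_force: 4.8
```

Run:
```python
from h import *
import cv2
rep()
i=arm.get_image("side")[:,:,::-1].copy();x0,y0=215,200
cv2.imwrite("pics/c5.png",cv2.resize(i[y0:y0+110,x0:x0+100],(600,600),interpolation=cv2.INTER_CUBIC))
```

```text
t 16.9 tip [642.73  -0.87  15.12] lon,lat 73.39537191529001 -10.19291521678025 F [-3.03 -0.2   9.44] j [ 0.11  0.59 -0.17 -0.45 -0.62 -0.4 ]
```

View pics/c5.png

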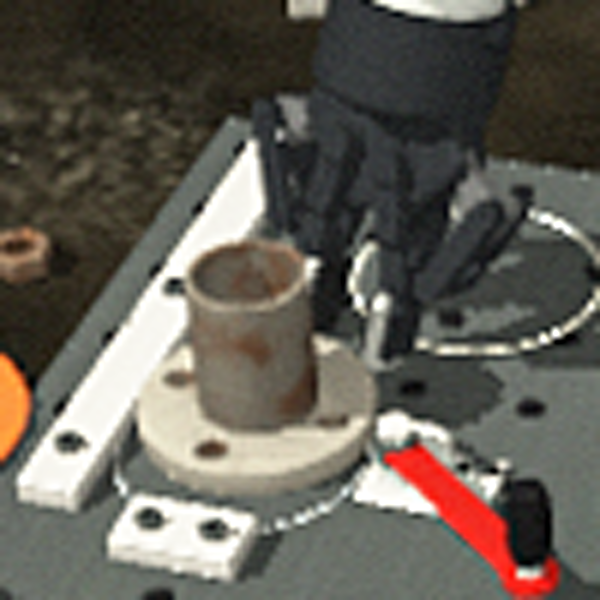

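The flange and pipe look fine, with the flange centre at about (255,410) in this crop, close to the fence. The plate touch is at TCP z about 173.4, so I'll lift 2 mm, recentre 3.6 mm sideways and push along the fence.

Emit:
move_arm:
  fingers: [30,30,30,30,30]
  travel:
    - [-1.2,0,-3.3]
    - [-1.2,2,-3.3]
    - [-1.2,3.6,-3.3]
    - [-3,3.6,-2.6]
    - [-5,3.6,-1.9]
  dr:
    - [0,0,0]
    - [0,0,0]
    - [0,0,0]
    - [0,0,0]
    - [0,0,0]

```text
clock: 17.45
position: [607.9, -41.4, 174.2]
ee_rot: [-0.445, 0.879, 0.079, 0.152]
contact_force: [-2.8, -4.0, 1.0]
gripper_width: 30.0
grasp_force: 2.2
```

Emit:
move_arm:
  fingers: [30,30,30,30,30,30,30,30,30]
  travel:
    - [-0.9,0.4,0.3]
    - [-1.7,0.8,0.6]
    - [-2.6,1.2,0.9]
    - [-3.5,1.6,1.3]
    - [-4.3,2,1.6]
    - [-5.2,2.4,1.9]
    - [-6,2.8,2.2]
    - [-6.9,3.1,2.5]
    - [-6.9,3.1,2.5]
  dr:
    - [0,0,0]
    - [0,0,0]
    - [0,0,0]
    - [0,0,0]
    - [0,0,0]
    - [0,0,0]
    - [0,0,0]
    - [0,0,0]
    - [0,0,0]

```text
clock: 18.35
position: [608.5, -35.4, 174.2]
ee_rot: [-0.445, 0.879, 0.079, 0.151]
contact_force: [-6.0, -8.1, 3.1]
gripper_width: 30.5
grasp_force: 4.3
```

Run:
```python
from h import *
rep()
```

```text
t 18.35 tip [641.24  10.38  15.95] lon,lat 81.5706917353592 -2.3275225460848294 F [-6.02 -8.14  3.1 ] j [ 0.13  0.58 -0.18 -0.44 -0.62 -0.43]
```

Emit:
move_arm:
  fingers: [30,30,30,30,30,30,30]
  travel:
    - [-0.9,0.3,0.3]
    - [-1.8,0.5,0.6]
    - [-2.7,0.8,1]
    - [-3.6,1,1.3]
    - [-4.5,1.3,1.6]
    - [-5.4,1.5,1.9]
    - [-5.4,1.5,1.9]
  dr:
    - [0,0,0]
    - [0,0,0]
    - [0,0,0]
    - [0,0,0]
    - [0,0,0]
    - [0,0,0]
    - [0,0,0]

```text
clock: 19.05
position: [610.1, -30.4, 174.3]
ee_rot: [-0.445, 0.88, 0.079, 0.15]
contact_force: [-6.7, -9.5, 4.6]
gripper_width: 30.4
grasp_force: 5.5
```

Run:
```python
from h import *
rep()
```

```text
t 19.05 tip [642.47  15.37  15.89] lon,lat 86.31806425901138 -0.36467251011887436 F [-6.66 -9.49  4.6 ] j [ 0.14  0.59 -0.18 -0.43 -0.62 -0.44]
```

Emit:
move_arm:
  fingers: [30,30,30,30,30,30]
  travel:
    - [-0.9,0.14,0.34]
    - [-1.9,0.28,0.68]
    - [-2.8,0.42,1.02]
    - [-3.7,0.56,1.36]
    - [-4.2,0.6,1.5]
    - [-4.2,0.6,1.5]
  dr:
    - [0,0,0]
    - [0,0,0]
    - [0,0,0]
    - [0,0,0]
    - [0,0,0]
    - [0,0,0]

```text
clock: 19.65
position: [611.4, -27.0, 174.3]
ee_rot: [-0.445, 0.88, 0.08, 0.148]
contact_force: [-9.2, -11.6, 7.7]
gripper_width: 30.1
grasp_force: 7.0
```

Run:
```python
from h import *
import cv2
rep()
i=arm.get_image("side")[:,:,::-1].copy();x0,y0=215,200
cv2.imwrite("pics/c6.png",cv2.resize(i[y0:y0+110,x0:x0+100],(600,600),interpolation=cv2.INTER_CUBIC))
```

```text
t 19.65 tip [643.44  18.66  15.82] lon,lat 89.53686400982225 0.8074156611071509 F [ -9.18 -11.62   7.68] j [ 0.15  0.59 -0.17 -0.43 -0.62 -0.45]
```

Emit:
move_arm:
  fingers: [30,30,30]
  travel:
    - [-0.9,0.4,0.3]
    - [-1.7,0.8,0.6]
    - [-1.7,0.8,0.6]
  dr:
    - [0,0,0]
    - [0,0,0]
    - [0,0,0]

```text
clock: 20.0
position: [611.9, -25.0, 174.3]
ee_rot: [-0.445, 0.88, 0.08, 0.149]
contact_force: [-9.9, -11.9, 7.7]
gripper_width: 29.8
grasp_force: 6.9
```

Emit:
move_arm:
  fingers: [30,30,30]
  travel:
    - [-0.9,0.4,0.3]
    - [-1.7,0.8,0.6]
    - [-1.7,0.8,0.6]
  dr:
    - [0,0,0]
    - [0,0,0]
    - [0,0,0]

```text
clock: 20.3
position: [612.3, -23.1, 174.3]
ee_rot: [-0.445, 0.88, 0.079, 0.149]
contact_force: [-10.5, -10.2, 7.8]
gripper_width: 30.1
grasp_force: 6.8
```

Run:
```python
from h import *
rep()
```

```text
t 20.3 tip [644.4   22.61  15.86] lon,lat 93.28521991814458 2.369201893184532 F [-10.54 -10.19   7.84] j [ 0.15  0.59 -0.17 -0.43 -0.62 -0.46]
```

Emit:
move_arm:
  fingers: [30,30,30]
  travel:
    - [-0.9,0.4,0.3]
    - [-1.7,0.8,0.6]
    - [-1.7,0.8,0.6]
  dr:
    - [0,0,0]
    - [0,0,0]
    - [0,0,0]

```text
clock: 20.6
position: [612.8, -21.1, 174.3]
ee_rot: [-0.445, 0.88, 0.079, 0.149]
contact_force: [-9.8, -12.9, 7.8]
gripper_width: 29.9
grasp_force: 6.8
```

Emit:
move_arm:
  fingers: [30,30,30]
  travel:
    - [-0.9,0.4,0.3]
    - [-1.7,0.8,0.6]
    - [-1.7,0.8,0.6]
  dr:
    - [0,0,0]
    - [0,0,0]
    - [0,0,0]

```text
clock: 20.9
position: [613.0, -20.2, 174.3]
ee_rot: [-0.445, 0.88, 0.079, 0.148]
contact_force: [-10.6, -15.0, 8.7]
gripper_width: 29.8
grasp_force: 8.6
```

Run:
```python
from h import *
rep()
```

```text
t 20.9 tip [644.93  25.31  15.81] lon,lat 95.77187522434664 3.540472932425186 F [-10.59 -15.02   8.68] j [ 0.16  0.59 -0.17 -0.43 -0.61 -0.47]
```

Emit:
move_arm:
  fingers: [30,30,30]
  travel:
    - [-0.9,0.4,0.3]
    - [-1.7,0.8,0.6]
    - [-1.7,0.8,0.6]
  dr:
    - [0,0,0]
    - [0,0,0]
    - [0,0,0]

```text
clock: 21.2
position: [613.1, -19.6, 174.4]
ee_rot: [-0.445, 0.88, 0.078, 0.148]
contact_force: [-12.0, -20.1, 11.4]
gripper_width: 30.2
grasp_force: 11.2
```

Run:
```python
from h import *
import cv2
rep()
i=arm.get_image("side")[:,:,::-1].copy();x0,y0=215,200
cv2.imwrite("pics/c7.png",cv2.resize(i[y0:y0+110,x0:x0+100],(600,600),interpolation=cv2.INTER_CUBIC))
```

```text
t 21.2 tip [644.97  25.6   15.82] lon,lat 96.03301783877387 3.678530649342948 F [-12.02 -20.13  11.41] j [ 0.16  0.59 -0.17 -0.42 -0.61 -0.47]
```

View pics/c7.png

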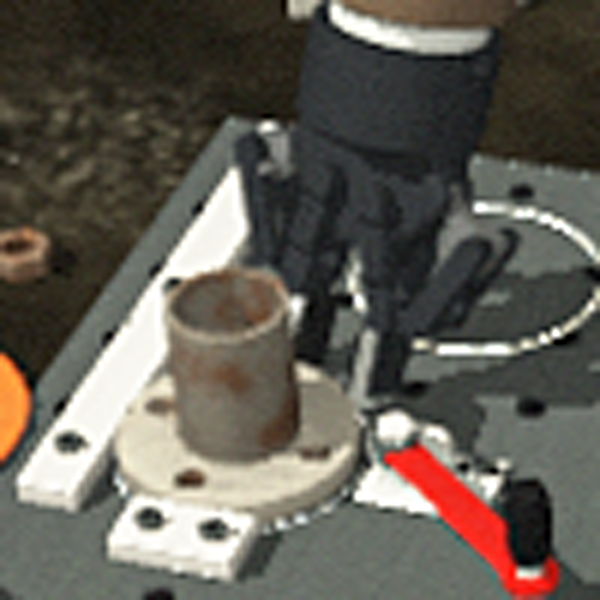

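The last view shows the flange rim on the end stop at (180,510) and alongside the fence. The pipe is upright and centred at (235,360), and the lever has not moved. I'll press a little more, hold, then back straight off.

Emit:
move_arm:
  fingers: [30,30,30,30]
  travel:
    - [-0.9,0.4,0.3]
    - [-0.9,0.4,0.3]
    - [-0.9,0.4,0.3]
    - [-0.9,0.4,0.3]
  dr:
    - [0,0,0]
    - [0,0,0]
    - [0,0,0]
    - [0,0,0]

```text
clock: 21.65
position: [613.1, -19.4, 174.5]
ee_rot: [-0.444, 0.88, 0.078, 0.147]
contact_force: [-13.4, -22.0, 10.7]
gripper_width: 29.9
grasp_force: 12.4
```

Emit:
move_arm:
  fingers: [30,30,30,30,30,30,30,30,30,30]
  travel:
    - [1,0,-0.3]
    - [2,0,-0.7]
    - [4,0,-1.5]
    - [7,0,-2.5]
    - [12,0,-4.4]
    - [19,0,-7]
    - [28,0,-10]
    - [40,0,-20]
    - [40,0,-45]
    - [30,0,-85]
  dr:
    - [0,0,0]
    - [0,0,0]
    - [0,0,0]
    - [0,0,0]
    - [0,0,0]
    - [0,0,0]
    - [0,0,0]
    - [0,0,0]
    - [0,0,0]
    - [0,0,0]

```text
clock: 22.65
position: [581.2, -60.8, 242.8]
ee_rot: [-0.444, 0.88, 0.08, 0.15]
contact_force: [1.1, 0.3, -0.0]
gripper_width: 29.7
grasp_force: 0.0
```

```bash
cat >> h.py <<'E'
PIV=np.array([631.6+.9737*-29+.2278*52,23-.2278*-29+.9737*52])
E
python3 - <<'E'
from h import *
rep();print(PIV)
# vertical tool, closing line y along lever's tangential direction; grip from top view
G=np.array([555.5,153.7]);v=G-PIV;print(v,np.hypot(*v),np.degrees(np.arctan2(*v[::-1])))
u=v/np.hypot(*v);s=arm.read_state();Rc=R.from_quat(s["ee_rot"]).as_matrix()
for sg in(1,-1):
    z=np.array([0,0,-1.]);y=sg*np.array([-u[1],u[0],0]);Rt=np.c_[np.cross(y,z),y,z]
    to([*G,320],Rt)
E
```

```text
t 22.65 tip [613.44 -14.87  84.49] lon,lat 44.784365934413074 5.097895649684349 F [ 1.14  0.29 -0.01] j [ 0.1   0.46 -0.2  -0.39 -0.72 -0.46]
[615.21  80.24]
[-59.71  73.46] 94.66603603642649 129.1036822429234
travel [-173.82  148.57  -18.95] dr [-0.22  0.3  -1.31]
travel [-173.82  148.57  -18.95] dr [0.32 0.23 1.8 ]
```

Emit:
move_arm:
  fingers: [40,40,40,40,40,40,40,40,40,40]
  travel:
    - [-10,0,-40]
    - [-70,40,-40]
    - [-174,148,-19]
    - [-174,148,-19]
    - [-174,148,-19]
    - [-174,148,-19]
    - [-174,148,-19]
    - [-174,148,-19]
    - [-174,148,-19]
    - [-174,148,-19]
  dr:
    - [0,0,0]
    - [-0.22,0.3,-1.31]
    - [-0.22,0.3,-1.31]
    - [-0.22,0.3,-1.31]
    - [-0.22,0.3,-1.31]
    - [-0.22,0.3,-1.31]
    - [-0.22,0.3,-1.31]
    - [-0.22,0.3,-1.31]
    - [-0.22,0.3,-1.31]
    - [-0.22,0.3,-1.31]

```text
clock: 23.65
position: [556.7, 154.1, 322.2]
ee_rot: [0.903, -0.429, 0.003, -0.0]
contact_force: [-0.1, -0.4, 0.5]
gripper_width: 40.2
grasp_force: 0.0
```

```bash
cat >> h.py <<'E'
G0=np.array([555.5,153.7]); TH0=np.arctan2(*(G0-PIV)[::-1])
def lev(a,z,r=95.,yaw=None): # target TCP,rot for lever angle a
    t=TH0+a; t2=t if yaw is None else TH0+yaw
    y=np.array([-np.sin(t2),np.cos(t2),0]);zz=np.array([0,0,-1.])
    return np.array([*(PIV+r*np.array([np.cos(t),np.sin(t)])),z]),np.c_[np.cross(y,zz),y,zz]
def lrep():
    s=arm.read_state();d=s["position"][:2]-PIV;a=np.arctan2(*d[::-1]);e=np.array([-np.sin(a),np.cos(a)])
    print("t",s["clock"],"ang %.3f r %.1f z %.1f"%((a-TH0+1)%(2*np.pi)-1,np.hypot(*d),s["position"][2]),"Ftan %.2f Frad %.2f"%(s["contact_force"][:2]@e,s["contact_force"][:2]@d/np.hypot(*d)),"Fz %.1f"%s["contact_force"][2],"j",s["joints"])
E
python3 - <<'E'
from h import *
lrep();to(*lev(0,214))
E
```

```text
t 23.65 ang -0.012 r 94.2 z 322.2 Ftan 0.32 Frad -0.29 Fz 0.5 j [ 0.55  0.38 -0.23  0.01 -0.96  0.13]
travel [ -1.39   1.45 108.17] dr [-0.   -0.01  0.  ]
```

Emit:
move_arm:
  fingers: [40,40,40,40,40,40]
  travel:
    - [-1.4,1.4,40]
    - [-1.4,1.4,70]
    - [-1.4,1.4,85]
    - [-1.4,1.4,97]
    - [-1.4,1.4,108]
    - [-1.4,1.4,108]
  dr:
    - [0,0,0]
    - [0,0,0]
    - [0,0,0]
    - [0,0,0]
    - [0,0,0]
    - [0,0,0]

```text
clock: 24.25
position: [555.3, 154.3, 212.8]
ee_rot: [0.902, -0.432, 0.002, 0.0]
contact_force: [0.0, 0.1, -0.4]
gripper_width: 40.2
grasp_force: 0.0
```

Emit:
move_arm:
  fingers: [24,24,24,24]
  travel:
    - [0,0,0]
    - [0,0,0]
    - [0,0,0]
    - [0,0,0]
  dr:
    - [0,0,0]
    - [0,0,0]
    - [0,0,0]
    - [0,0,0]

```text
clock: 24.65
position: [555.7, 154.8, 214.3]
ee_rot: [0.902, -0.432, 0.003, -0.001]
contact_force: [0.3, -0.4, 0.7]
gripper_width: 23.9
grasp_force: 0.0
```

Run:
```python
from h import *
lrep()
s=arm.read_state();Rc=R.from_quat(s["ee_rot"]).as_matrix()
for a in np.arange(.1,.81,.1):
    P,Q=lev(a,214);print(round(a,2),Rc.T@(P-s["position"]),R.from_matrix(Rc.T@Q).as_rotvec())
```

```text
t 24.65 ang -0.009 r 95.4 z 214.3 Ftan 0.00 Frad -0.56 Fz 0.7 j [ 0.55  0.51 -0.34  0.01 -0.72  0.12]
0.1 [ 0.89 10.36  0.3 ] [-0.   -0.01 -0.11]
0.2 [ 2.35 19.74  0.26] [-0.   -0.01 -0.21]
0.3 [ 4.75 28.93  0.23] [-0.   -0.01 -0.31]
0.4 [ 8.05 37.83  0.2 ] [-0.   -0.01 -0.41]
0.5 [12.22 46.36  0.18] [-0.   -0.01 -0.51]
0.6 [17.23 54.43  0.17] [-0.   -0.01 -0.61]
0.7 [23.01 61.96  0.16] [-0.   -0.01 -0.71]
0.8 [29.52 68.88  0.16] [-0.   -0.01 -0.81]
```

Emit:
move_arm:
  fingers: [24,24,24,24,24,24,24,24,24]
  travel:
    - [0.3,5,0]
    - [0.9,10.4,0]
    - [1.5,15,0]
    - [2.4,19.7,0]
    - [3.5,24.4,0]
    - [4.8,28.9,0]
    - [6.3,33.4,0]
    - [8,37.8,0]
    - [8,37.8,0]
  dr:
    - [0,0,-0.05]
    - [0,0,-0.11]
    - [0,0,-0.16]
    - [0,0,-0.21]
    - [0,0,-0.26]
    - [0,0,-0.31]
    - [0,0,-0.36]
    - [0,0,-0.41]
    - [0,0,-0.41]

```text
clock: 25.55
position: [531.3, 124.8, 214.2]
ee_rot: [0.971, -0.239, 0.004, -0.001]
contact_force: [-0.1, 1.1, 0.8]
gripper_width: 23.9
grasp_force: 0.2
```

```bash
cat >> h.py <<'E'
def plan(As):
    s=arm.read_state();Rc=R.from_quat(s["ee_rot"]).as_matrix()
    for a in As:
        P,Q=lev(a,s["position"][2]);print(round(a,3),Rc.T@(P-s["position"]),R.from_matrix(Rc.T@Q).as_rotvec()[2])
E
python3 - <<'E'
from h import *
lrep();plan(np.arange(.45,.81,.05))
E
```

```text
t 25.55 ang 0.400 r 95.0 z 214.2 Ftan -0.87 Frad 0.60 Fz 0.8 j [ 0.53  0.47 -0.42  0.01 -0.68  0.55]
0.45 [ 0.12  4.76 -0.01] -0.045192728167279976
0.5 [ 0.45  9.5  -0.02] -0.09519250721618826
0.55 [ 1.02 14.22 -0.03] -0.1451922860546172
0.6 [ 1.83 18.9  -0.04] -0.19519206457155322
0.65 [ 2.87 23.53 -0.05] -0.2451918426554057
0.7 [ 4.13 28.11 -0.05] -0.29519162019380873
0.75 [ 5.63 32.62 -0.05] -0.3451913970734134
0.8 [ 7.35 37.05 -0.05] -0.3951911731796836
```

Emit:
move_arm:
  fingers: [24,24,24,24,24,24,24,24]
  travel:
    - [0.1,4.8,0]
    - [0.5,9.5,0]
    - [1,14.2,0]
    - [1.8,18.9,0]
    - [2.9,23.5,0]
    - [4.1,28.1,0]
    - [5.6,32.6,0]
    - [5.6,32.6,0]
  dr:
    - [0,0,-0.05]
    - [0,0,-0.1]
    - [0,0,-0.15]
    - [0,0,-0.2]
    - [0,0,-0.25]
    - [0,0,-0.3]
    - [0,0,-0.35]
    - [0,0,-0.35]

```text
clock: 26.35
position: [521.3, 93.3, 214.1]
ee_rot: [0.998, -0.067, 0.004, 0.0]
contact_force: [0.4, 0.5, 0.3]
gripper_width: 23.9
grasp_force: 0.2
```

Run:
```python
from h import *
lrep();plan(np.arange(.77,.96,.02))
```

```text
t 26.35 ang 0.750 r 94.8 z 214.1 Ftan -0.57 Frad -0.30 Fz 0.3 j [ 0.48  0.45 -0.46  0.01 -0.66  0.95]
0.77 [-0.22  1.88 -0.  ] -0.01644271894509558
0.79 [-0.17  3.78 -0.  ] -0.03644263395157945
0.81 [-0.08  5.68 -0.  ] -0.05644254894567242
0.83 [0.05 7.58 0.  ] -0.07644246392057004
0.85 [0.21 9.47 0.  ] -0.09644237886946234
0.87 [ 0.41 11.36  0.  ] -0.11644229378553203
0.89 [ 0.65 13.24  0.  ] -0.13644220866195234
0.91 [ 0.93 15.12  0.01] -0.15644212349188516
0.93 [ 1.25 17.    0.01] -0.176442038268479
0.95 [ 1.6  18.86  0.01] -0.19644195298486725
```

Emit:
move_arm:
  fingers: [24,24,24,24,24]
  travel:
    - [-0.1,3.8,0]
    - [0,7.6,0]
    - [0.2,9.5,0]
    - [0.4,11.4,0]
    - [0.4,11.4,0]
  dr:
    - [0,0,-0.04]
    - [0,0,-0.08]
    - [0,0,-0.1]
    - [0,0,-0.12]
    - [0,0,-0.12]

```text
clock: 26.85
position: [520.0, 82.0, 213.7]
ee_rot: [1.0, -0.007, 0.003, 0.001]
contact_force: [-0.3, 1.6, 0.9]
gripper_width: 23.6
grasp_force: 0.7
```

Emit:
move_arm:
  fingers: [24,24,24]
  travel:
    - [0,1.9,0]
    - [0.1,3.8,0]
    - [0.1,3.8,0]
  dr:
    - [0,0,-0.02]
    - [0,0,-0.04]
    - [0,0,-0.04]

```text
clock: 27.15
position: [519.9, 78.0, 213.6]
ee_rot: [1.0, 0.013, 0.003, 0.001]
contact_force: [1.1, 1.8, 0.8]
gripper_width: 24.0
grasp_force: 0.6
```

Emit:
move_arm:
  fingers: [24,24,24]
  travel:
    - [0,1.9,0]
    - [0.1,3.8,0]
    - [0.1,3.8,0]
  dr:
    - [0,0,-0.02]
    - [0,0,-0.04]
    - [0,0,-0.04]

```text
clock: 27.45
position: [520.0, 74.1, 213.6]
ee_rot: [0.999, 0.033, 0.003, 0.001]
contact_force: [1.1, 0.4, 1.2]
gripper_width: 24.2
grasp_force: 0.5
```

Emit:
move_arm:
  fingers: [24,24,24]
  travel:
    - [0,1.9,0]
    - [0.1,3.8,0]
    - [0.1,3.8,0]
  dr:
    - [0,0,-0.02]
    - [0,0,-0.04]
    - [0,0,-0.04]

```text
clock: 27.75
position: [520.4, 70.4, 213.6]
ee_rot: [0.999, 0.053, 0.003, 0.001]
contact_force: [1.2, 0.9, -0.4]
gripper_width: 24.4
grasp_force: 0.6
```

Emit:
move_arm:
  fingers: [24,24,24]
  travel:
    - [0,1.9,0]
    - [0.1,3.8,0]
    - [0.1,3.8,0]
  dr:
    - [0,0,-0.02]
    - [0,0,-0.04]
    - [0,0,-0.04]

```text
clock: 28.05
position: [521.0, 66.7, 213.6]
ee_rot: [0.997, 0.073, 0.003, 0.001]
contact_force: [0.1, 1.8, -0.3]
gripper_width: 23.7
grasp_force: 1.1
```

Emit:
move_arm:
  fingers: [24,24,24]
  travel:
    - [0,1.9,0]
    - [0.1,3.8,0]
    - [0.1,3.8,0]
  dr:
    - [0,0,-0.02]
    - [0,0,-0.04]
    - [0,0,-0.04]

```text
clock: 28.35
position: [521.7, 62.9, 213.6]
ee_rot: [0.996, 0.093, 0.003, 0.001]
contact_force: [0.7, 4.2, -0.8]
gripper_width: 24.1
grasp_force: 1.4
```

Run:
```python
from h import *
lrep();plan([1.1,1.12,1.14])
```

```text
t 28.35 ang 1.072 r 95.1 z 213.6 Ftan -3.97 Frad -1.42 Fz -0.8 j [ 0.43  0.44 -0.47  0.01 -0.65  1.32]
1.1 [0.17 2.71 0.01] -0.024717071759491845
1.12 [0.24 4.61 0.01] -0.044717012538730234
1.14 [0.34 6.5  0.02] -0.06471695330737402
```

Emit:
move_arm:
  fingers: [24,24,24]
  travel:
    - [0,1,0]
    - [0,1,0]
    - [0,1,0]
  dr:
    - [0,0,-0.01]
    - [0,0,-0.01]
    - [0,0,-0.01]

```text
clock: 28.65
position: [521.8, 62.1, 213.7]
ee_rot: [0.995, 0.098, 0.003, 0.001]
contact_force: [0.7, 3.5, -0.5]
gripper_width: 24.1
grasp_force: 1.6
```

Run:
```python
from h import *
lrep()
```

```text
t 28.65 ang 1.081 r 95.1 z 213.7 Ftan -3.35 Frad -1.34 Fz -0.5 j [ 0.43  0.44 -0.47  0.01 -0.65  1.33]
```

Emit:
move_arm:
  fingers: [24,24,24]
  travel:
    - [0,1,0]
    - [0,2,0]
    - [0,2,0]
  dr:
    - [0,0,-0.01]
    - [0,0,-0.02]
    - [0,0,-0.02]

```text
clock: 28.95
position: [522.2, 60.2, 213.7]
ee_rot: [0.994, 0.108, 0.003, 0.001]
contact_force: [-0.3, 4.0, -0.7]
gripper_width: 24.0
grasp_force: 2.4
```

Run:
```python
from h import *
lrep()
```

```text
t 28.95 ang 1.101 r 95.1 z 213.7 Ftan -3.97 Frad -0.55 Fz -0.7 j [ 0.42  0.44 -0.47  0.01 -0.65  1.36]
```

Emit:
move_arm:
  fingers: [24,24,24]
  travel:
    - [0,1,0]
    - [0,2,0]
    - [0,2,0]
  dr:
    - [0,0,-0.01]
    - [0,0,-0.02]
    - [0,0,-0.02]

```text
clock: 29.25
position: [522.7, 58.0, 213.7]
ee_rot: [0.993, 0.118, 0.003, 0.001]
contact_force: [0.9, 2.0, -0.6]
gripper_width: 23.8
grasp_force: 1.1
```

Run:
```python
from h import *
lrep()
```

```text
t 29.25 ang 1.124 r 95.1 z 213.7 Ftan -1.77 Frad -1.33 Fz -0.6 j [ 0.42  0.44 -0.47  0.01 -0.65  1.38]
```

Run:
```python
from h import *
import cv2
i=arm.get_image("side")[:,:,::-1].copy();x0,y0=215,200
c=cv2.resize(i[y0:y0+110,x0:x0+100],(600,600),interpolation=cv2.INTER_CUBIC);cv2.imwrite("pics/c8.png",c)
o=cv2.imread("pics/c7.png")
for nm,(a,b,x,y) in dict(pipe=(350,470,150,310),flange=(420,520,110,350),stop=(505,590,100,260)).items():
    t=o[a:b,x:y];r=cv2.matchTemplate(c,t,cv2.TM_CCOEFF_NORMED);_,m,_,l=cv2.minMaxLoc(r);print(nm,m,l[0]-x,l[1]-a)
```

```text
pipe 0.9859204292297363 0 0
flange 0.995360255241394 0 0
stop 0.9987913966178894 0 0
```

Emit:
move_arm:
  fingers: [24,24,24]
  travel:
    - [0,1,0]
    - [0.1,2,0]
    - [0.1,2,0]
  dr:
    - [0,0,-0.01]
    - [0,0,-0.02]
    - [0,0,-0.02]

```text
clock: 29.6
position: [523.2, 56.2, 213.7]
ee_rot: [0.992, 0.128, 0.003, 0.001]
contact_force: [1.4, 4.8, -1.1]
gripper_width: 24.1
grasp_force: 2.0
```

Run:
```python
from h import *
lrep()
```

```text
t 29.6 ang 1.144 r 95.1 z 213.7 Ftan -4.28 Frad -2.53 Fz -1.1 j [ 0.42  0.44 -0.47  0.01 -0.65  1.41]
```

Emit:
move_arm:
  fingers: [24,24,24]
  travel:
    - [0,1.4,0]
    - [0.1,2.8,0]
    - [0.1,2.8,0]
  dr:
    - [0,0,-0.015]
    - [0,0,-0.03]
    - [0,0,-0.03]

```text
clock: 29.9
position: [523.9, 53.6, 213.7]
ee_rot: [0.99, 0.143, 0.003, 0.001]
contact_force: [-0.2, 4.9, -1.3]
gripper_width: 24.0
grasp_force: 2.7
```

Run:
```python
from h import *
lrep()
```

```text
t 29.9 ang 1.172 r 95.1 z 213.7 Ftan -4.72 Frad -1.21 Fz -1.3 j [ 0.41  0.44 -0.47  0.01 -0.65  1.44]
```

Emit:
move_arm:
  fingers: [24,24,24]
  travel:
    - [0,1.4,0]
    - [0.1,2.8,0]
    - [0.1,2.8,0]
  dr:
    - [0,0,-0.015]
    - [0,0,-0.03]
    - [0,0,-0.03]

```text
clock: 30.2
position: [524.7, 51.3, 213.6]
ee_rot: [0.987, 0.158, 0.003, 0.001]
contact_force: [-1.3, 7.2, -1.6]
gripper_width: 24.1
grasp_force: 3.7
```

Run:
```python
from h import *
lrep()
```

```text
t 30.2 ang 1.198 r 95.0 z 213.6 Ftan -7.29 Frad -0.92 Fz -1.6 j [ 0.41  0.44 -0.47  0.   -0.65  1.48]
```

Emit:
move_arm:
  fingers: [24,24]
  travel:
    - [0,0,0]
    - [0,0,0]
  dr:
    - [0,0,0]
    - [0,0,0]

```text
clock: 30.4
position: [524.7, 51.3, 213.6]
ee_rot: [0.987, 0.158, 0.003, 0.001]
contact_force: [-1.0, 8.2, -0.3]
gripper_width: 23.8
grasp_force: 3.6
```

Emit:
move_arm:
  fingers: [24,24]
  travel:
    - [0,0.5,0]
    - [0,0.5,0]
  dr:
    - [0,0,-0.005]
    - [0,0,-0.005]

```text
clock: 30.6
position: [524.8, 51.0, 213.6]
ee_rot: [0.987, 0.16, 0.003, 0.001]
contact_force: [-1.4, 7.9, -1.5]
gripper_width: 24.1
grasp_force: 4.1
```

Emit:
move_arm:
  fingers: [24,24]
  travel:
    - [0,0,0]
    - [0,0,0]
  dr:
    - [0,0,0]
    - [0,0,0]

```text
clock: 30.8
position: [524.8, 51.0, 213.6]
ee_rot: [0.987, 0.16, 0.003, 0.001]
contact_force: [-2.2, 8.3, -1.1]
gripper_width: 23.9
grasp_force: 4.1
```

Run:
```python
from h import *
lrep()
```

```text
t 30.8 ang 1.201 r 95.0 z 213.6 Ftan -8.59 Frad -0.50 Fz -1.1 j [ 0.41  0.44 -0.47  0.   -0.65  1.48]
```

The lever now resists steadily: about 8.5 N at the grip against about 1 N of free drag, which is roughly 50 N at the cam. That is snug, so I'll release.

Emit:
move_arm:
  fingers: [24,24,24]
  travel:
    - [0,-2,0]
    - [0,-4.5,0]
    - [0,-4.5,0]
  dr:
    - [0,0,0]
    - [0,0,0]
    - [0,0,0]

```text
clock: 31.1
position: [523.5, 54.5, 213.7]
ee_rot: [0.987, 0.16, 0.002, 0.001]
contact_force: [0.5, 2.5, -0.2]
gripper_width: 24.0
grasp_force: 1.2
```

Run:
```python
from h import *
lrep()
```

```text
t 31.1 ang 1.162 r 95.3 z 213.7 Ftan -2.31 Frad -1.13 Fz -0.2 j [ 0.41  0.44 -0.47  0.01 -0.65  1.47]
```

Emit:
move_arm:
  fingers: [24,24,24]
  travel:
    - [0,-1,0]
    - [0,-1,0]
    - [0,-1,0]
  dr:
    - [0,0,0]
    - [0,0,0]
    - [0,0,0]

```text
clock: 31.4
position: [523.1, 55.4, 213.7]
ee_rot: [0.987, 0.16, 0.002, 0.001]
contact_force: [-0.8, 1.3, 0.3]
gripper_width: 24.0
grasp_force: 0.5
```

Emit:
move_arm:
  fingers: [24,24,24]
  travel:
    - [0,-1,0]
    - [0,-1,0]
    - [0,-1,0]
  dr:
    - [0,0,0]
    - [0,0,0]
    - [0,0,0]

```text
clock: 31.7
position: [522.9, 56.4, 213.6]
ee_rot: [0.987, 0.16, 0.002, 0.001]
contact_force: [-0.5, -0.3, -0.5]
gripper_width: 24.0
grasp_force: 0.0
```

Run:
```python
from h import *
lrep()
```

```text
t 31.7 ang 1.141 r 95.3 z 213.6 Ftan 0.19 Frad 0.57 Fz -0.5 j [ 0.42  0.44 -0.47  0.01 -0.65  1.47]
```

Emit:
move_arm:
  fingers: [24,24,24,24,24,24,24,24,24,24]
  travel:
    - [0,-0.5,0]
    - [0,-0.5,0]
    - [0,-0.5,0]
    - [0,-0.5,0]
    - [0,-0.5,0]
    - [0,-0.5,0]
    - [0,-0.5,0]
    - [0,-0.5,0]
    - [0,-0.5,0]
    - [0,-0.5,0]
  dr:
    - [0,0,0]
    - [0,0,0]
    - [0,0,0]
    - [0,0,0]
    - [0,0,0]
    - [0,0,0]
    - [0,0,0]
    - [0,0,0]
    - [0,0,0]
    - [0,0,0]

```text
clock: 32.7
position: [522.9, 57.1, 213.7]
ee_rot: [0.987, 0.16, 0.003, 0.001]
contact_force: [-0.4, 0.1, 1.3]
gripper_width: 24.3
grasp_force: 0.0
```

Emit:
move_arm:
  fingers: [24,24]
  travel:
    - [0,1.5,0]
    - [0,1.5,0]
  dr:
    - [0,0,0]
    - [0,0,0]

```text
clock: 32.9
position: [523.2, 55.8, 213.7]
ee_rot: [0.987, 0.16, 0.003, 0.001]
contact_force: [-1.9, 3.4, -0.3]
gripper_width: 23.8
grasp_force: 1.4
```

Emit:
move_arm:
  fingers: [24,24]
  travel:
    - [0,1,0]
    - [0,1,0]
  dr:
    - [0,0,0]
    - [0,0,0]

```text
clock: 33.1
position: [523.4, 54.9, 213.6]
ee_rot: [0.987, 0.16, 0.003, 0.001]
contact_force: [-2.8, 3.8, 0.4]
gripper_width: 24.0
grasp_force: 2.4
```

Emit:
move_arm:
  fingers: [24,24]
  travel:
    - [0,1,0]
    - [0,1,0]
  dr:
    - [0,0,0]
    - [0,0,0]

```text
clock: 33.3
position: [523.6, 54.0, 213.6]
ee_rot: [0.987, 0.16, 0.002, 0.001]
contact_force: [-2.6, 5.2, 1.1]
gripper_width: 24.3
grasp_force: 2.7
```

Run:
```python
from h import *
lrep()
```

```text
t 33.3 ang 1.167 r 95.3 z 213.6 Ftan -5.69 Frad 1.09 Fz 1.1 j [ 0.41  0.44 -0.47  0.01 -0.65  1.48]
```

The lever stays put and needs about 4 N to move further, so the cam is under load. Now I'll let go and lift clear.

Emit:
move_arm:
  fingers: [24,24,24,40,40,40,40,40,40,40]
  travel:
    - [0,-2,0]
    - [0,-4,0]
    - [0,-5.5,0]
    - [0,-5.5,0]
    - [0,-5.5,0]
    - [0,-5.5,-10]
    - [0,-5.5,-30]
    - [0,-5.5,-60]
    - [0,-5.5,-100]
    - [0,-5.5,-130]
  dr:
    - [0,0,0]
    - [0,0,0]
    - [0,0,0]
    - [0,0,0]
    - [0,0,0]
    - [0,0,0]
    - [0,0,0]
    - [0,0,0]
    - [0,0,0]
    - [0,0,0]

```text
clock: 34.3
position: [521.6, 59.0, 346.8]
ee_rot: [0.987, 0.16, 0.004, 0.001]
contact_force: [0.5, -0.0, -0.4]
gripper_width: 39.7
grasp_force: 0.0
```

Emit:
move_arm:
  fingers: [40,40,40,40,40]
  travel:
    - [0,0,0]
    - [0,0,0]
    - [0,0,0]
    - [0,0,0]
    - [0,0,0]
  dr:
    - [0,0,0]
    - [0,0,0]
    - [0,0,0]
    - [0,0,0]
    - [0,0,0]

```text
clock: 34.8
position: [521.4, 59.1, 342.7]
ee_rot: [0.987, 0.16, 0.002, 0.001]
contact_force: [-1.0, -0.1, -1.2]
gripper_width: 39.6
grasp_force: 0.0
```

Run:
```python
from h import *
import cv2
i=arm.get_image("side")[:,:,::-1].copy();x0,y0=215,200
c=cv2.resize(i[y0:y0+110,x0:x0+100],(600,600),interpolation=cv2.INTER_CUBIC)
o=cv2.imread("pics/c7.png")
for nm,(a,b,x,y) in dict(pipe=(350,470,150,310),flange=(420,520,110,350),stop=(505,590,100,260)).items():
    t=o[a:b,x:y];r=cv2.matchTemplate(c,t,cv2.TM_CCOEFF_NORMED);_,m,_,l=cv2.minMaxLoc(r);print(nm,m,l[0]-x,l[1]-a)
s=arm.read_state();print(s["clock"],s["position"],s["contact_force"])
# grip (black) from side image: rows/cols of dark pixels near predicted place
print("pred grip side", [proj("side",[*lev(a,58)[0]]) for a in(1.0,1.115)])
```

```text
pipe 0.9861876964569092 0 0
flange 0.9960070848464966 0 0
stop 0.9991082549095154 0 0
34.85 [521.4   59.11 342.79] [-0.16 -0.47 -0.69]
pred grip side [array([319.62, 268.05]), array([319.01, 264.99])]
```

```bash
python3 -c "
from bench import arm
print(arm.job_done())"
```

```text
the job is handed in; nothing more can be done
None
```

I handed the job in at about 35 s of the 72 s. The flange lay home on fence and stop with the pipe upright and unshifted in the side camera, the cam biting at an estimated 25 N (judged from lever force, not measured) and the arm lifted clear. The bystander tools were not re-checked by camera at the end, and the hand-in returned no verdict.

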